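# Check a pipette's nozzle under the reading lens

## Task

Lay the blue-button pipette flat in the empty place of the pipette tray, its nozzle pointing the same way as the other two pipettes and in line with them. Then take the reading lens by its handle and hold it level above that pipette's nozzle, nozzle in the middle of the lens and the lens at the focal height marked by the red collar on the stand, touching nothing else; finish while still holding it there. Set things down rather than dropping them, and leave the other pipettes, the tube rack, the bottle and the collar as they are.

Things in the scene. Friction and masses are not known exactly. Their poses are not given: they have to be found in the camera images.
- pipette_blue: Pipette to check, loose on the bench: grey, blue button and ring, 230 mm, 90 g. Origin: under the handle, at the centre of mass, a good place to grip. x to the nozzle, z up. Handle 27 mm wide (y), 28 tall, x -66 to +50 mm, then a 13 mm shaft (x 74 to 120) and dark nozzle (x 120 to 140), axis 14 mm above the underside. Button end x = -90. Finger hook at x -63 to -53, out to y = +37 mm.
- nozzle (a point): Middle of the blue pipette's nozzle, on its axis, 10 mm short of its end: 130 mm along x and 14 mm up from the pipette's origin. The point to look at through the lens.
- reading_lens: Reading lens, 110 g, flat on a white pad. Origin: under the handle, z up, x to the lens. Black handle 20 mm wide (y), 18 tall, x -50 to +44 mm; steel neck; steel-rimmed round lens 66 mm across, 10 thick, centred at x = 85 mm, its mid-plane 9 mm above the handle's underside. Centre of mass at x = 18 mm: grip across the handle there. Level: z axis vertical.
- lens_centre (a point): Centre of the lens, in its mid-plane: 85 mm along x and 9 mm up from the reading lens's origin.
- tray: White tray fixed to the bench, 245 x 196 mm, base 4 mm thick, three places 62 mm apart across y. Origin: bench level, under the middle place's handle; x the way nozzles point. Two notched bars 8 mm thick: at x = -33 mm handle notches 36 mm wide, floor 8 mm above the bench; at x = 92 mm shaft notches 24 mm wide, floor 15.5 mm. Peaked teeth between, tops at 27 and 41 mm.
- empty_place: The tray's one empty place (a different one of the three each time), marked by a blue sticker dot 20 mm across on the tray base between the bars (dot at x = 45 mm). Its origin and axes are where the blue pipette's origin and axes belong when it lies there: 8 mm above the bench, x the way the nozzles point, z up.
- pipette_yellow: Pipette like the blue one but with a yellow button, lying in the tray; same origin and axes. Leave alone.
- pipette_green: Pipette like the blue one but with a green button, lying in the tray; same origin and axes. Leave alone.
- focus_mark (a point): Centre of the red collar (26 mm across, 12 mm high) on the rod of the support stand: its height, 95 to 125 mm above the bench, is the height at which the middle of the lens must be held.
- stand: Small support stand fixed to the bench beyond the work: grey base 85 x 125 x 12 mm, upright steel rod 10 mm across, its top 212 mm above the bench. Origin: centre of the base's underside. It carries the red collar.
- tube_rack: Red tube rack 83 x 133 x 52 mm, loose. Origin: centre of its underside. Leave alone.
- amber_bottle: Amber bottle with white cap, 42 mm across, 75 mm tall, loose. Origin: centre of its underside. Leave alone.
Not all that is in view belongs to the job. Leave any purple or turquoise look-alike of the reading_lens alone.

How it is judged:
By the outcome, as a careful person would: the job done as asked, in the order asked, and still so for the second after the job is handed in, while the arm keeps its last pose, push and grip.
It also fails if it takes over 58 s, if anything falls off the work surface, if the arm or the gripper's body presses on something with over 40 N, if the wrist force passes 120 N, or if a joint passes its speed limit or range.

## Robot

A 7-joint arm with a two-finger parallel gripper is mounted at the origin on the work surface. World frame = base frame: x ahead of the robot, y to its left, z up, the work surface at z = 0. Lengths are in m, angles in rad, forces in N, time in s.
With the tool pointing down it reaches from about 0.425 to 0.875 m from the base axis. Payload 4.7 kg.
Tool frame: the origin (TCP) lies at the very end of the fingers, on their centre line; the grasp point (between the pads) lies 19 mm behind it (ctrl.grasp_offset is the distance from the TCP to the grasp point, in m); z points along the fingers, y is the direction in which the jaws open and shut (so a half turn about z gives the same grasp; the last joint's range is limited). The gripper opens to 87 mm and grips with 3 to 60 N. Pads are 19 mm wide; open, the fingers measure 117 mm over their backs; the gripper's body (75 mm by 190 mm) begins 51 mm behind the grasp point.
Start: joints at [1.295, 0.321, -0.07, 1.45, 0.023, 1.371, -0.057], TCP at [0.186, -0.623, 0.223] pointing down, gripper open.
Joint ranges: [-2.86, 2.86], [-0.3, 2.09], [-1.38, 1.24], [0.06, 2.45], [-1.56, 4.7], [0.09, 2.05], [-2.69, 2.69]. Speed limits (rad/s): [2.57, 2.57, 3.14, 3.14, 3.14, 3.14, 3.14].

## Interface

Orientations are given as a rotation vector (axis times angle).
In Python, from bench import ctrl gives the robot as it stands.
- The arm moves only by the shell command python3 -m creep 'ROWS' [FORCE]. ROWS is JSON, a list that holds one entry, the list of rows, each a list of 7 numbers: the opening, from 0 (shut) to 1 (fully open), then the shift along the tool's x, y, z in mm, then the turn, a rotation vector about the tool's x, y, z in rad. In form: [[[grip, dx, dy, dz, rx, ry, rz], ...]]. A call has 1 to 5 rows; each row is the pose to reach, as a shift and turn from the pose commanded when the call began, along the tool's axes at that moment; what a row does not reach only later rows make up. A row lasts 1/10 s, in which the tool goes at most 50 mm and 8.59 degrees, less where a joint would pass 70% of its speed; a pose out of reach is approached as far as the arm can. A call with a gripper value outside its range is refused whole. The fingers move at their own pace and stop on an object; FORCE is the grip in N (left out, the last holds). Time passes only in rows, so rows that repeat a pose let the fingers close. It gives the time, the measured TCP pose, the force and the opening at its end, in the units of the state.
- ctrl.get_state(): the state, without advancing time (a new reading comes with each control period).
- ctrl.get_image(name): name is "scene" or "top" or "wrist"; returns the picture (384x512x3 uint8, red, green, blue); there is no depth.
- ctrl.camera_params(name): a dict with "K" (3x3 intrinsics, pixels), "pose" (4x4, takes a point from camera to world coordinates). Camera axes: x right, y down, z forward; pixel columns grow to the right and rows downward; lengths in m; the calibration is good to about 2 mm. A picture is of the moment at which its call begins: read the wrist's pose just before it. camera_params takes no time and is no camera call; for the wrist camera it gives the pose at the moment of the call.
- ctrl.close_job(): hands the job in, once; it reports no verdict.
The state is a dict: "time": time; "joint_positions": joint angles; "qd": joint speeds; "joint_torque": joint torques, N m; "position": TCP position; "tool_rot": TCP orientation; "ft_force": force on the tool from outside, world axes, zero at the start; "torque": the same for the moment, N m; "grip_width": opening from 0.0 (shut) to 1.0 (fully open).
Only numpy, scipy, OpenCV 4.12 (cv2) and the standard library are available. Lean on these libraries where they do the work, as an engineer would, in place of code of your own. Each camera call takes 0.05 s, during which the arm holds its last target. There are 200 camera calls.

## Working session

There is one attempt and no reset: what is moved stays moved. The work goes in short steps, Python scripts to look and compute and a shell command to move; the robot and the scene stay as the last step left them, time stands still between calls to the robot, and variables do not carry over. Pictures are saved under pics/ and viewed, about 8 in all and at most 12, crops included, and the job is handed in when it is done.

```bash
mkdir -p pics; ls; cat > h.py <<'E'
import numpy as np, cv2
from bench import ctrl
from scipy.spatial.transform import Rotation as R
def snap(name,fn):
    p=ctrl.camera_params(name); im=ctrl.get_image(name)[:,:,::-1].copy()
    cv2.imwrite('pics/'+fn,im); return im,np.array(p['K']),np.array(p['pose'])
def ray(K,P,uv,z):
    d=P[:3,:3]@np.linalg.inv(K)@np.array([uv[0],uv[1],1.]); o=P[:3,3]
    return o+d*(z-o[2])/d[2]
def proj(K,P,X):
    c=P[:3,:3].T@(np.array(X)-P[:3,3]); u=K@c; return u[:2]/u[2]
E
python3 - <<'E'
from h import *
for n in ('top','scene'):
    im,K,P=snap(n,n+'0.png'); print(n,K.round(1).tolist(),P.round(3).tolist())
a=cv2.imread('pics/top0.png');cv2.imwrite('pics/top0b.png',cv2.resize(a,(800,600)))
s=ctrl.get_state();print(s)
E
```

```text
pics
top [[351.5, 0.0, 254.1], [0.0, 351.5, 191.7], [0.0, 0.0, 1.0]] [[0.027, -0.983, 0.184, 0.324], [-0.999, -0.022, 0.026, -0.118], [-0.021, -0.184, -0.983, 1.109], [0.0, 0.0, 0.0, 1.0]]
scene [[460.0, 0.0, 261.4], [0.0, 460.0, 191.7], [0.0, 0.0, 1.0]] [[0.538, 0.706, -0.46, 1.173], [0.843, -0.447, 0.299, -0.528], [0.005, -0.548, -0.836, 1.316], [0.0, 0.0, 0.0, 1.0]]
{'time': 0.1, 'joint_positions': array([ 1.29509633,  0.32176576, -0.07006085,  1.45156024,  0.02260646,
        1.37082116, -0.05688997]), 'qd': array([ 1.18787770e-04,  9.10433144e-05,  1.55481280e-04, -1.77039542e-03,
        6.05078142e-04, -1.15824611e-03, -1.78504610e-03]), 'joint_torque': array([-2.53319722e-04, -4.92572415e+01, -4.05958593e-01, -3.13396883e+01,
       -6.41178573e-02,  3.95948603e-02,  1.09103416e-04]), 'position': array([ 0.18553571, -0.62242824,  0.22155612]), 'tool_rot': array([-3.10695348e+00, -4.53401492e-01,  5.68699569e-04]), 'ft_force': array([-0.74867954,  0.23963929,  0.92674112]), 'torque': array([ 0.02623484, -0.04211944,  0.01684046]), 'grip_width': 0.9959359240988195}
```

View pics/top0b.png

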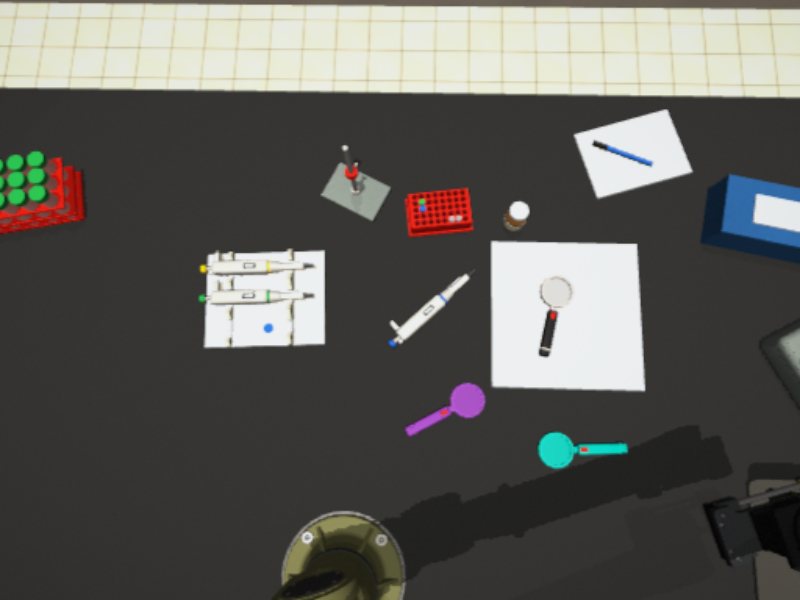

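View pics/scene0.png

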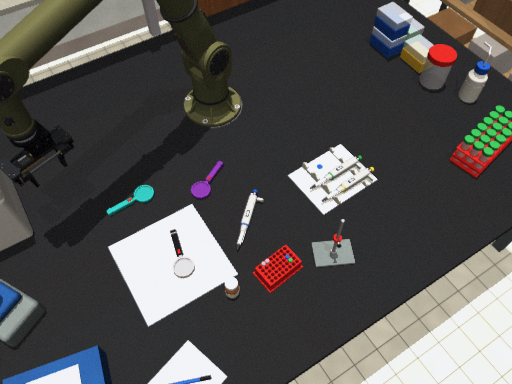

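The top view (800x600) shows the blue pipette from its button at (392,343) to its tip at (473,272). The blue dot is at (268,328), below the green pipette, and the nozzles point right. The real lens lies on the pad at (556,292), with its handle end at (545,354). The red collar is at (351,172).

```bash
cat > m.py <<'E'
from h import *
def blobs(im,lo,hi,mn=4):
    m=cv2.inRange(cv2.cvtColor(im,cv2.COLOR_BGR2HSV),lo,hi)
    n,l,s,c=cv2.connectedComponentsWithStats(m)
    return [(c[i],s[i][4]) for i in range(1,n) if s[i][4]>=mn]
E
python3 - <<'E'
from m import *
C={'blue':((100,120,80),(125,255,255)),'yellow':((22,130,120),(32,255,255)),'green':((50,100,60),(80,255,255)),'red':((0,150,100),(6,255,255))}
for n in('top','scene'):
    im=cv2.imread(f'pics/{n}0.png');p=ctrl.camera_params(n);K,P=np.array(p['K']),np.array(p['pose'])
    for k,(lo,hi) in C.items():
        for c,a in blobs(im,lo,hi):
            if n=='top' and not(100<c[0]<420 and 60<c[1]<240):continue
            if n=='scene' and not(100<c[0]<390 and 90<c[1]<300):continue
            print(n,k,c.round(1),a,[ray(K,P,c,z)[:2].round(4).tolist() for z in (.004,.014,.022)])
# tray/other in top
im=cv2.imread('pics/top0.png');p=ctrl.camera_params('top');K,P=np.array(p['K']),np.array(p['pose'])
hs=cv2.cvtColor(im,cv2.COLOR_BGR2HSV);g=cv2.cvtColor(im,cv2.COLOR_BGR2GRAY)
# pipette bright body
def big(m,x0,x1,y0,y1):
    q=np.zeros_like(m);q[y0:y1,x0:x1]=m[y0:y1,x0:x1];return q
m=big((g>100).astype('uint8'),245,308,170,224)
c,(w,h),a=r=cv2.minAreaRect(np.argwhere(m)[:,::-1].astype('float32'));print('pip',r)
# black handle
m=big((g<70).astype('uint8'),325,400,170,240);n,l,s,cc=cv2.connectedComponentsWithStats(m)
for i in range(1,n):
    if s[i][4]>30:
        pts=np.argwhere(l==i)[:,::-1].astype('float32');print('handle',cv2.minAreaRect(pts),s[i][4])
out=[]
for n,(x,y,w,h) in (('top',(235,165,160,75)),('scene',(150,170,120,120))):
    out.append(cv2.resize(cv2.imread(f'pics/{n}0.png')[y:y+h,x:x+w],None,fx=5 if n=='top' else 4,fy=5 if n=='top' else 4,interpolation=2)[:375])
out[1]=cv2.copyMakeBorder(out[1],0,0,0,800-out[1].shape[1],0)
cv2.imwrite('pics/c1.png',np.vstack(out)[:600])
E
```

```text
top blue [402.3  99.4] 81 [[0.854, -0.5744], [0.8492, -0.5702], [0.8454, -0.5669]]
top blue [270.  133.2] 10 [[0.7276, -0.136], [0.7239, -0.1358], [0.721, -0.1357]]
top blue [282.5 189.8] 6 [[0.5383, -0.1794], [0.5363, -0.1788], [0.5348, -0.1784]]
top blue [171.1 209.7] 24 [[0.466, 0.1739], [0.4647, 0.1712], [0.4637, 0.1691]]
top blue [250.4 219.4] 21 [[0.4412, -0.0796], [0.4401, -0.0799], [0.4392, -0.0802]]
top yellow [129.6 171.4] 21 [[0.5883, 0.3188], [0.5859, 0.3148], [0.584, 0.3117]]
top yellow [171.5 171.5] 6 [[0.5909, 0.1814], [0.5884, 0.1787], [0.5865, 0.1766]]
top green [269.8 128.8] 8 [[0.743, -0.1349], [0.7392, -0.1347], [0.7362, -0.1346]]
top green [171.  189.5] 6 [[0.5313, 0.1789], [0.5294, 0.1762], [0.5279, 0.174]]
top green [128.7 190.6] 21 [[0.5246, 0.3158], [0.5227, 0.3119], [0.5213, 0.3088]]
top red [224.6 110.4] 45 [[0.8047, 0.0174], [0.8004, 0.0162], [0.7969, 0.0152]]
top red [280.5 135.5] 1065 [[0.7202, -0.1707], [0.7166, -0.1702], [0.7137, -0.1698]]
top red [353.5 201.8] 18 [[0.5049, -0.4039], [0.5032, -0.4013], [0.5019, -0.3992]]
scene blue [319.2 166.2] 16 [[0
[... 583 characters left out ...]
 ] 7 [[0.5269, 0.1834], [0.5319, 0.178], [0.5358, 0.1737]]
scene green [290.  259.5] 12 [[0.7114, -0.1195], [0.7149, -0.1226], [0.7177, -0.1251]]
scene red [129.3 199.1] 7 [[0.2381, -0.4512], [0.2452, -0.4518], [0.2509, -0.4523]]
scene red [336.9 237.7] 49 [[0.7289, 0.0506], [0.7323, 0.0462], [0.735, 0.0427]]
scene red [277.7 268.5] 1051 [[0.716, -0.1687], [0.7195, -0.1715], [0.7223, -0.1737]]
scene red [178.4 251.1] 15 [[0.4995, -0.3993], [0.5047, -0.4003], [0.5088, -0.4011]]
pip ((272.564697265625, 195.65882873535156), (15.18513298034668, 65.94686126708984), 49.398704528808594)
handle ((350.8269348144531, 210.36538696289062), (6.079599857330322, 22.749473571777344), 11.309932708740234) 124
```

View pics/c1.png

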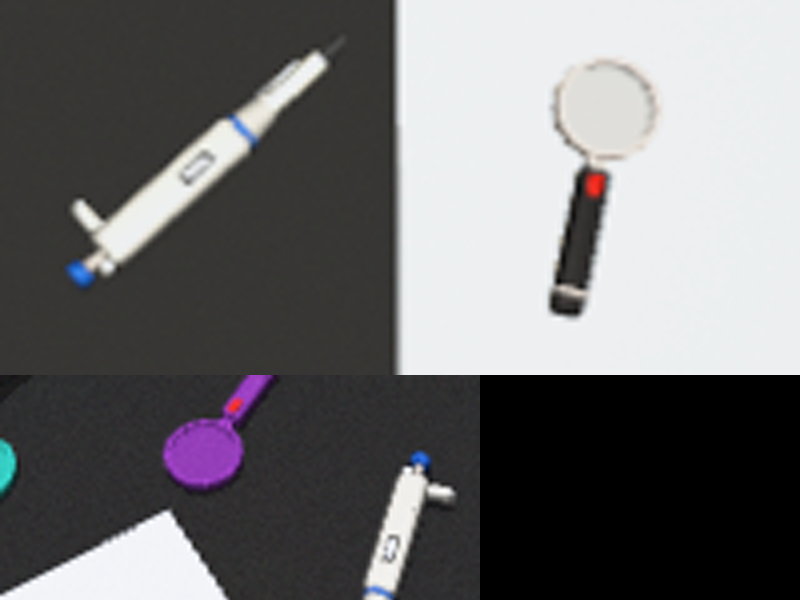

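```bash
cat > plan.py <<'E'
import sys
from h import *
def plan(x,y,z,jaw):
    s=ctrl.get_state();Rm=R.from_rotvec(s['tool_rot']).as_matrix();p=s['position']
    j=np.radians(jaw);Y=np.array([np.cos(j),np.sin(j),0]);Z=np.array([0,0,-1.]);T=np.c_[np.cross(Y,Z),Y,Z]
    d=Rm.T@(np.array([x,y,z])-p)*1000;r=R.from_matrix(Rm.T@T).as_rotvec()
    print('t',round(s['time'],2),'pos',p.round(4),'jaw',np.degrees(np.arctan2(Rm[1,1],Rm[0,1])).round(2),'tilt',np.degrees(np.arccos(-Rm[2,2])).round(2),'g',round(s['grip_width'],3),'F',np.round(s['ft_force'],1),'q',np.round(s['joint_positions'],2))
    print('d mm',d.round(1),'r',r.round(3),'rows>=',round(max(np.linalg.norm(d)/50,np.degrees(np.linalg.norm(r))/8.59),1))
if __name__=='__main__': plan(*map(float,sys.argv[1:5]))
E
python3 plan.py .498 -.14 .16 44
```

```text
t 0.1 pos [ 0.1855 -0.6224  0.2216] jaw -73.39 tilt 0.1 g 0.996 F [-0.7  0.2  0.9] q [ 1.3   0.32 -0.07  1.45  0.02  1.37 -0.06]
d mm [ 437.3 -372.9   62.2] r [-1.000e-03 -2.000e-03 -2.049e+00] rows>= 13.7
```

```bash
python3 -m creep '[[[1,30,-26,4,0,0,-0.14],[1,60,-52,8,0,0,-0.28],[1,90,-78,12,0,0,-0.42],[1,120,-104,16,0,0,-0.56],[1,150,-130,20,0,0,-0.7]]]'; python3 plan.py .498 -.14 .16 44
```

```text
time: 0.6
position: [0.2928, -0.4538, 0.202]
tool_rot: [-2.76, -1.5, 0.0]
ft_force: [0.1, 0.0, -0.2]
grip_width: 1.002
t 0.6 pos [ 0.2928 -0.4538  0.202 ] jaw -32.96 tilt 0.03 g 1.002 F [ 0.1  0.  -0.2] q [ 1.19  0.11 -0.25  1.75  0.03  1.29  0.35]
d mm [374.9   1.5  42. ] r [-0.    -0.    -1.343] rows>= 9.0
```

```bash
python3 -m creep '[[[1,40,0,5,0,0,-0.14],[1,80,0,10,0,0,-0.28],[1,120,0,15,0,0,-0.42],[1,160,0,20,0,0,-0.56],[1,200,0,22,0,0,-0.7]]]'; python3 plan.py .498 -.14 .16 44
```

```text
time: 1.1
position: [0.4022, -0.2865, 0.1798]
tool_rot: [-2.078, -2.355, 0.001]
ft_force: [0.4, -0.4, 0.3]
grip_width: 1.0
t 1.1 pos [ 0.4022 -0.2865  0.1798] jaw 7.14 tilt 0.06 g 1.0 F [ 0.4 -0.4  0.3] q [ 1.01  0.04 -0.45  1.87  0.02  1.24  0.68]
d mm [133.5 113.3  19.7] r [-0.001 -0.001 -0.643] rows>= 4.3
```

```bash
python3 -m creep '[[[0.7,30,26,5,0,0,-0.14],[0.7,60,51,10,0,0,-0.28],[0.6,90,76,15,0,0,-0.42],[0.6,120,102,20,0,0,-0.56],[0.6,133.5,113.3,20,0,0,-0.643]]]' ; python3 - <<'E'
from m import *
ctrl.get_image('top')
im,K,P=snap('wrist','w1.png');print(K.round(1).tolist(),P.round(3).tolist())
for c,a in blobs(im,(100,120,60),(125,255,255),15):print('blue',c.round(1),a,[ray(K,P,c,z).round(4)[:2].tolist() for z in(.014,.02,.028)])
E
python3 plan.py .498 -.14 .16 44
```

```text
time: 1.6
position: [0.4999, -0.1378, 0.1598]
tool_rot: [-1.222, -2.893, -0.003]
ft_force: [0.0, 0.3, 0.2]
grip_width: 0.643
[[343.0, 0.0, 260.5], [0.0, 343.0, 193.4], [0.0, 0.0, 1.0]] [[0.713, 0.678, 0.179, 0.452], [0.701, -0.69, -0.178, -0.087], [0.003, 0.252, -0.968, 0.324], [0.0, 0.0, 0.0, 1.0]]
blue [255.5  86.3] 238 [[0.4388, -0.0793], [0.439, -0.0794], [0.4393, -0.0796]]
blue [253.1 239. ] 93 [[0.5358, -0.1818], [0.5341, -0.1799], [0.532, -0.1775]]
t 1.7 pos [ 0.4998 -0.1387  0.1602] jaw 44.02 tilt 0.1 g 0.623 F [-0.2 -0.5 -0.1] q [ 0.82  0.13 -0.64  1.84  0.08  1.2   0.93]
d mm [ 0.3 -2.1  0.2] r [ 0.001 -0.001  0.   ] rows>= 0.0
```

View pics/w1.png

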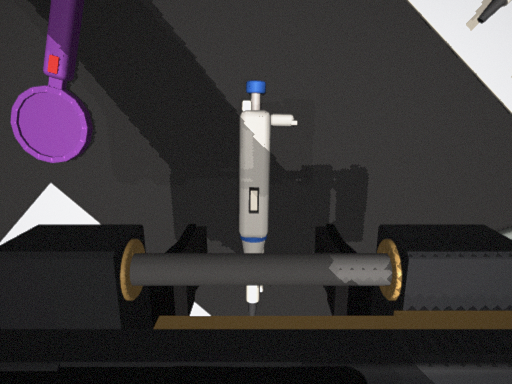

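The wrist view shows the pipette nearly vertical in the picture: button at (255,86), ring at (253,239), hook to the right. It lies right under the open jaws, and the position agrees with the top view to about 2 mm.

```bash
python3 plan.py .498 -.1415 .004 43.5
```

```text
t 1.7 pos [ 0.4998 -0.1387  0.1602] jaw 44.02 tilt 0.1 g 0.623 F [-0.2 -0.5 -0.1] q [ 0.82  0.13 -0.64  1.84  0.08  1.2   0.93]
d mm [ -1.   -3.4 156.2] r [ 0.001 -0.001  0.009] rows>= 3.1
```

```bash
python3 -m creep '[[[0.6,-1,-3.4,35,0,0,0.009],[0.6,-1,-3.4,70,0,0,0.009],[0.6,-1,-3.4,105,0,0,0.009],[0.6,-1,-3.4,130,0,0,0.009],[0.6,-1,-3.4,140,0,0,0.009]]]' && python3 -m creep '[[[0.6,0,0,6,0,0,0],[0.6,0,0,12,0,0,0],[0.6,0,0,15.5,0,0,0],[0.6,0,0,15.5,0,0,0]]]'; python3 plan.py .498 -.1415 .004 43.5
```

```text
time: 2.2
position: [0.494, -0.1465, 0.0177]
tool_rot: [-1.252, -2.876, 0.002]
ft_force: [-0.4, -0.6, -0.8]
grip_width: 0.603
time: 2.6
position: [0.4973, -0.1456, 0.0055]
tool_rot: [1.249, 2.882, -0.0]
ft_force: [0.8, 0.9, 0.3]
grip_width: 0.601
t 2.6 pos [ 0.4973 -0.1456  0.0055] jaw 43.13 tilt 0.05 g 0.601 F [0.8 0.9 0.3] q [ 0.77  0.32 -0.6   1.98  0.23  0.9   0.8 ]
d mm [2.5 3.3 1.5] r [ 0.     0.001 -0.007] rows>= 0.1
```

```bash
python3 -m creep '[[[0.6,0,0,0,0,0,0],[0.6,0,0,0,0,0,0]]]' 10; python3 plan.py .498 -.1415 .004 43.5
```

```text
time: 2.8
position: [0.4974, -0.1455, 0.0056]
tool_rot: [1.249, 2.882, -0.0]
ft_force: [0.1, -0.5, -0.0]
grip_width: 0.598
t 2.8 pos [ 0.4974 -0.1455  0.0056] jaw 43.14 tilt 0.07 g 0.598 F [ 0.1 -0.5 -0. ] q [ 0.77  0.32 -0.6   1.98  0.23  0.9   0.8 ]
d mm [2.6 3.2 1.6] r [ 0.     0.001 -0.006] rows>= 0.1
```

```bash
python3 -m creep '[[[0.6,2.6,3.2,1.6,0,0,-0.006],[0.6,2.6,3.2,1.6,0,0,-0.006]]]' 10; python3 -m creep '[[[0.2,0,0,0,0,0,0],[0.1,0,0,0,0,0,0],[0.1,0,0,0,0,0,0],[0.1,0,0,0,0,0,0],[0.1,0,0,0,0,0,0]]]' 15; python3 plan.py .498 -.1415 .12 43.5
```

```text
time: 3.0
position: [0.4976, -0.1405, 0.0035]
tool_rot: [-1.239, -2.887, -0.0]
ft_force: [-0.3, -0.5, -0.6]
grip_width: 0.597
time: 3.5
position: [0.4975, -0.1414, 0.0034]
tool_rot: [1.241, 2.886, -0.0]
ft_force: [-0.5, 0.0, -0.8]
grip_width: 0.307
t 3.5 pos [ 0.4975 -0.1414  0.0034] jaw 43.48 tilt 0.01 g 0.307 F [-0.5  0.  -0.8] q [ 0.76  0.33 -0.6   1.98  0.23  0.9   0.8 ]
d mm [  -0.4    0.3 -116.6] r [-0.  0. -0.] rows>= 2.3
```

Opening 0.307 is 26.7 mm, which is the handle width, so it's gripped. Next I lift.

```bash
python3 -m creep '[[[0.1,0,0,-15,0,0,0],[0.1,0,0,-40,0,0,0],[0.1,0,0,-75,0,0,0],[0.1,0,0,-105,0,0,0],[0.1,0,0,-116,0,0,0]]]' ; python3 plan.py .4665 .218 .12 1.5
```

```text
time: 4.0
position: [0.4996, -0.1416, 0.1235]
tool_rot: [1.238, 2.881, -0.0]
ft_force: [-0.5, 0.2, -0.9]
grip_width: 0.31
t 4.0 pos [ 0.4996 -0.1416  0.1235] jaw 43.5 tilt 0.34 g 0.31 F [-0.5  0.2 -0.9] q [ 0.82  0.16 -0.64  1.88  0.11  1.13  0.9 ]
d mm [283.6 223.5   2.4] r [0.004 0.005 0.733] rows>= 7.2
```

```bash
python3 -m creep '[[[0.1,25,20,0,0,0,0.07],[0.1,60,47,0,0,0,0.16],[0.1,96,76,0,0,0,0.25],[0.1,132,104,0,0,0,0.34],[0.1,168,132,0,0,0,0.44]]]' ; python3 plan.py .4665 .218 .12 1.5
```

```text
time: 4.5
position: [0.4768, 0.073, 0.1193]
tool_rot: [1.846, 2.542, -0.001]
ft_force: [0.3, -0.1, -0.6]
grip_width: 0.308
t 4.5 pos [0.4768 0.073  0.1193] jaw 18.03 tilt 0.04 g 0.308 F [ 0.3 -0.1 -0.6] q [ 0.55  0.1  -0.79  1.96  0.08  1.11  0.05]
d mm [141.1  35.1  -0.8] r [-0.     0.001  0.289] rows>= 2.9
```

```bash
python3 -m creep '[[[0.1,34,8,0,0,0,0.07],[0.1,70,17,0,0,0,0.14],[0.1,106,26,0,0,0,0.22],[0.1,138,34,0,0,0,0.289],[0.1,141,35,0,0,0,0.289]]]' ; python3 - <<'E'
from m import *
ctrl.get_image('top');ctrl.get_image('top')
im,K,P=snap('wrist','w2.png')
for k,lo,hi in(('blue',(100,120,60),(125,255,255)),('green',(50,100,60),(80,255,255)),('yellow',(22,130,120),(32,255,255))):
  for c,a in blobs(im,lo,hi,15):print(k,c.round(1),a,[ray(K,P,c,z).round(4)[:2].tolist() for z in(.004,.022,.034,.13)])
s=ctrl.get_state();Rm=R.from_rotvec(s['tool_rot']).as_matrix()
E
python3 plan.py .4665 .218 .12 1.5
```

```text
time: 5.0
position: [0.4648, 0.2217, 0.1196]
tool_rot: [-2.179, -2.259, -0.003]
ft_force: [-0.1, 0.6, -0.4]
grip_width: 0.311
blue [260.6  64.2] 1029 [[0.4618, 0.3152], [0.4618, 0.3134], [0.4619, 0.3121], [0.4623, 0.3021]]
green [341.8  74.8] 322 [[0.5245, 0.3097], [0.5205, 0.3082], [0.5179, 0.3072], [0.4967, 0.2991]]
yellow [431.9  73. ] 248 [[0.5935, 0.3134], [0.5851, 0.3117], [0.5795, 0.3105], [0.5345, 0.3011]]
t 5.15 pos [0.4663 0.2157 0.119 ] jaw 1.78 tilt 0.08 g 0.302 F [-0.6 -0.2 -0.6] q [ 0.31  0.2  -0.87  1.89  0.17  1.13 -0.59]
d mm [ 2.3  0.3 -1.1] r [-0.001  0.001  0.005] rows>= 0.1
```

View pics/w2.png

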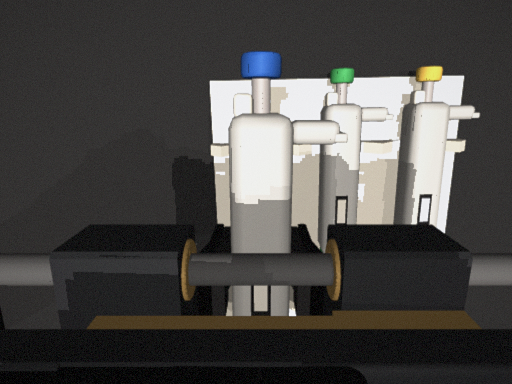

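The wrist view shows the held pipette with its button at (261,64), aligned above the empty left place. Green is at (342,75) and yellow at (432,73). I'll get the tray heading from its edges.

```bash
python3 - <<'E'
from m import *
for n,roi in(('top',(120,215,150,230)),('scene',(280,385,135,220))):
    im=cv2.imread(f'pics/{n}0.png');p=ctrl.camera_params(n);K,P=np.array(p['K']),np.array(p['pose'])
    g=cv2.cvtColor(im,cv2.COLOR_BGR2GRAY);m=(g>120).astype('uint8')
    q=np.zeros_like(m);x0,x1,y0,y1=roi;q[y0:y1,x0:x1]=m[y0:y1,x0:x1]
    q=cv2.morphologyEx(q,cv2.MORPH_OPEN,np.ones((7,7)));q=cv2.morphologyEx(cv2.copyMakeBorder(q,20,20,20,20,0),cv2.MORPH_CLOSE,np.ones((15,15)))[20:-20,20:-20]
    c=max(cv2.findContours(q,0,1)[0],key=cv2.contourArea)[:,0]
    w=np.array([ray(K,P,t,.004)[:2] for t in c],'float32')*1000
    print(n,cv2.minAreaRect(w),w.min(0),w.max(0))
    # side edges: fit line for low-x edge / others
    ctr,(a,b),an=cv2.minAreaRect(w);box=cv2.boxPoints((ctr,(a,b),an))
    for i in range(4):
        A,B=box[i],box[(i+1)%4];u=(B-A)/np.linalg.norm(B-A);nn=np.array([-u[1],u[0]])
        s=(w-A)@u;d=(w-A)@nn;L=np.linalg.norm(B-A)
        k=(abs(d)<5)&(s>15)&(s<L-15)
        vx,vy,px,py=cv2.fitLine(w[k],cv2.DIST_HUBER,0,.01,.01).ravel()
        print(A.round(),B.round(),'n',k.sum(),'ang',np.degrees(np.arctan2(vy,vx)).round(2),'pt',px.round(1),py.round(1))
E
```

```text
top ((527.4696655273438, 185.07383728027344), (198.3064727783203, 245.1421661376953), 2.94291090965271) [423.6155   57.79392] [631.87976 310.0796 ]
[422. 302.] [435.  58.] n 68 ang -86.85 pt 430.6 169.6
[435.  58.] [633.  68.] n 51 ang 2.94 pt 521.7 62.0
[633.  68.] [620. 313.] n 66 ang -86.87 pt 624.6 188.7
[620. 313.] [422. 302.] n 51 ang 2.58 pt 509.4 304.9
scene ((530.6473999023438, 184.962158203125), (197.9759063720703, 251.8717041015625), 3.534403085708618) [426.4269    56.386467] [635.45844 313.4623 ]
[424. 305.] [440.  53.] n 33 ang -86.72 pt 434.6 172.3
[440.  53.] [637.  65.] n 35 ang 3.32 pt 540.8 61.2
[637.  65.] [622. 317.] n 16 ang -86.26 pt 631.0 134.7
[622. 317.] [424. 305.] n 6 ang 4.6 pt 538.4 308.7
```

```bash
python3 plan.py .4649 .2192 .06 3.1; python3 -m creep '[[[0.1,-1,-1.3,20,0,0,-0.023],[0.1,-1,-1.3,40,0,0,-0.023],[0.1,-1,-1.3,59,0,0,-0.023],[0.1,-1,-1.3,59,0,0,-0.023],[0.1,-1,-1.3,59,0,0,-0.023]]]' ;  python3 plan.py .4649 .2192 .0115 3.1
```

```text
t 5.15 pos [0.4663 0.2157 0.119 ] jaw 1.78 tilt 0.08 g 0.302 F [-0.6 -0.2 -0.6] q [ 0.31  0.2  -0.87  1.89  0.17  1.13 -0.59]
d mm [ 3.6 -1.2 58.9] r [-0.001  0.001 -0.023] rows>= 1.2
time: 5.65
position: [0.4656, 0.2139, 0.0604]
tool_rot: [-2.164, -2.278, 0.002]
ft_force: [0.7, 1.6, -1.1]
grip_width: 0.305
t 5.65 pos [0.4656 0.2139 0.0604] jaw 2.94 tilt 0.06 g 0.305 F [ 0.7  1.6 -1.1] q [ 0.28  0.28 -0.84  1.95  0.24  1.02 -0.62]
d mm [ 5.3 -0.4 48.9] r [-0.001  0.001 -0.003] rows>= 1.0
```

```bash
python3 -m creep '[[[0.1,5.3,-0.4,8,0,0,-0.003],[0.1,5.3,-0.4,16,0,0,-0.003],[0.1,5.3,-0.4,24,0,0,-0.003],[0.1,5.3,-0.4,28,0,0,-0.003],[0.1,5.3,-0.4,28,0,0,-0.003]]]' ;  python3 plan.py .4649 .2192 .0115 3.1; python3 - <<'E'
from m import *
im,K,P=snap('wrist','w3.png')
for k,lo,hi in(('blue',(100,120,60),(125,255,255)),('green',(50,100,60),(80,255,255)),('yellow',(22,130,120),(32,255,255))):
  for c,a in blobs(im,lo,hi,60):print(k,c.round(1),a,[ray(K,P,c,z).round(4)[:2].tolist() for z in(.022,.044)])
a=cv2.imread('pics/w3.png')
t,_,_=snap('top','t3.png');t=cv2.resize(t[145:230,115:225],(512,384),interpolation=2)
cv2.imwrite('pics/c3.png',cv2.resize(np.hstack([a,t]),(800,300)))
E
```

```text
time: 6.15
position: [0.4641, 0.2203, 0.0316]
tool_rot: [-2.158, -2.282, 0.002]
ft_force: [-0.6, 0.2, -0.9]
grip_width: 0.31
t 6.15 pos [0.4641 0.2203 0.0316] jaw 3.22 tilt 0.09 g 0.31 F [-0.6  0.2 -0.9] q [ 0.24  0.33 -0.83  1.97  0.29  0.97 -0.67]
d mm [-1.1  0.8 20.1] r [-0.002  0.     0.002] rows>= 0.4
blue [260.6  64.1] 1016 [[0.4585, 0.3073], [0.4586, 0.305]]
green [391.7  70.2] 820 [[0.521, 0.3081], [0.5132, 0.3057]]
```

View pics/c3.png

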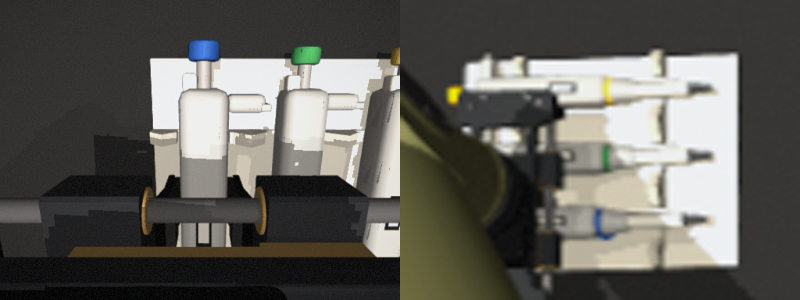

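```bash
python3 -m creep '[[[0.1,0,1,5,0,0,0],[0.1,0,1,10,0,0,0],[0.1,0,1,14,0,0,0],[0.1,0,1,17,0,0,0],[0.1,0,1,18.5,0,0,0]]]' ;python3 -m creep '[[[0.1,0,0,0.8,0,0,0],[0.1,0,0,1.2,0,0,0],[0.1,0,0,1.2,0,0,0]]]';  python3 plan.py .4649 .2192 .0115 3.1
```

```text
time: 6.75
position: [0.4655, 0.2205, 0.0134]
tool_rot: [-2.158, -2.283, 0.001]
ft_force: [-0.4, -1.0, -1.3]
grip_width: 0.308
time: 7.05
position: [0.4658, 0.2206, 0.0128]
tool_rot: [2.158, 2.283, 0.0]
ft_force: [-0.8, 0.3, -0.9]
grip_width: 0.31
t 7.05 pos [0.4658 0.2206 0.0128] jaw 3.21 tilt 0.01 g 0.31 F [-0.8  0.3 -0.9] q [ 0.22  0.36 -0.81  1.98  0.32  0.94 -0.69]
d mm [-1.4 -1.   1.3] r [0.    0.    0.002] rows>= 0.0
```

Fz hasn't changed, so there's no contact yet. I'll lower in small steps until there is.

```bash
python3 -m creep '[[[0.1,-1,-0.5,0.8,0,0,0],[0.1,-1,-0.5,1.5,0,0,0],[0.1,-1,-0.5,1.5,0,0,0]]]';  python3 -m creep '[[[0.1,0,0,0.5,0,0,0],[0.1,0,0,1,0,0,0],[0.1,0,0,1,0,0,0]]]'; python3 plan.py .4649 .2192 .0115 3.1
```

```text
time: 7.35
position: [0.4653, 0.2194, 0.0114]
tool_rot: [2.158, 2.282, -0.001]
ft_force: [-0.6, -0.9, 2.1]
grip_width: 0.311
time: 7.65
position: [0.4653, 0.2194, 0.0114]
tool_rot: [2.158, 2.282, -0.002]
ft_force: [-4.4, -3.7, 11.3]
grip_width: 0.309
t 7.65 pos [0.4653 0.2194 0.0114] jaw 3.21 tilt 0.09 g 0.309 F [-4.4 -3.7 11.3] q [ 0.22  0.36 -0.81  1.98  0.32  0.94 -0.69]
d mm [-0.1 -0.5 -0.1] r [-0.     0.002  0.002] rows>= 0.0
```

```bash
python3 -m creep '[[[0.3,0,0,-0.8,0,0,0],[0.36,0,0,-0.8,0,0,0],[0.44,0,0,-0.8,0,0,0],[0.44,0,0,-0.8,0,0,0]]]';  python3 -m creep '[[[0.44,0,0,-10,0,0,0],[0.44,0,0,-25,0,0,0],[0.44,0,0,-60,0,0,0],[0.44,0,0,-100,0,0,0],[0.5,0,0,-120,0,0,0]]]'; python3 -m creep '[[[0.5,-20,-30,-20,0,0,0],[0.5,-35,-60,-40,0,0,0],[0.5,-60,-100,-40,0,0,0],[0.5,-90,-100,-40,0,0,0],[0.5,-120,-100,-40,0,0,0]]]'; python3 plan.py .49 -.36 .16 -101
python3 - <<'E'
from m import *
for n,z in(('top',0),('scene',0),('wrist',0)):
    im,K,P=snap(n,n+'5.png')
    for k,lo,hi in(('blue',(100,120,60),(125,255,255)),('green',(50,100,60),(80,255,255)),('yellow',(22,130,120),(32,255,255))):
      for c,a in blobs(im,lo,hi,4):
        p=ray(K,P,c,.022)
        if .4<p[0]<.62 and .1<p[1]<.35: print(n,k,c.round(1),a,p.round(4)[:2],ray(K,P,c,.034).round(4)[:2])
t=cv2.imread('pics/top5.png');t=cv2.resize(t[145:230,110:225],(450,333),interpolation=2)
s=cv2.imread('pics/scene5.png');s=cv2.resize(s[125:225,280:390],(366,333),interpolation=2)
cv2.imwrite('pics/c5.png',np.hstack([t,s])[:,:800])
E
```

```text
time: 8.05
position: [0.4653, 0.2197, 0.0109]
tool_rot: [-2.158, -2.283, -0.0]
ft_force: [0.4, -0.0, -0.2]
grip_width: 0.419
time: 8.55
position: [0.4669, 0.221, 0.1356]
tool_rot: [2.155, 2.281, 0.008]
ft_force: [-0.4, 0.8, -0.0]
grip_width: 0.468
time: 9.05
position: [0.372, 0.0934, 0.1732]
tool_rot: [2.152, 2.28, 0.002]
ft_force: [0.5, 0.2, 0.3]
grip_width: 0.502
t 9.05 pos [0.372  0.0934 0.1732] jaw 3.29 tilt 0.39 g 0.502 F [0.5 0.2 0.3] q [ 0.5  -0.27 -0.7   2.1  -0.17  1.25 -0.07]
d mm [-459.3   91.7   15.4] r [ 0.007 -0.002  1.82 ] rows>= 12.1
top blue [171. 210.] 5 [0.4626 0.1694] [0.4611 0.1663]
top green [171.  189.5] 6 [0.5279 0.174 ] [0.5257 0.1708]
top green [128.7 190.6] 21 [0.5213 0.3088] [0.5191 0.3041]
top yellow [129.6 171.4] 21 [0.584  0.3117] [0.5811 0.3069]
top yellow [171.5 171.5] 6 [0.5865 0.1766] [0.5836 0.1733]
scene blue [348.1 145.9] 16 [0.4618 0.3046] [0.4684 0.2969]
scene green [359.4 156.9] 18 [0.5225 0.3077] [0.5286 0.3   ]
scene green [331.6 176. ] 7 [0.5358 0.1737] [0.5417 0.1672]
scene yellow [371.6 168.2] 13 [0.5841 0.3119] [0.5896 0.3042]
scene yellow [342.  185.5] 4 [0.5863 0.1796] [0.5917 0.1731]
wrist blue [372.4  98.6] 163 [0.4669 0.1688] [0.4631 0.1684]
wrist green [424.4  96.8] 17 [0.5125 0.1727] [0.507  0.1723]
wrist green [442.8  98.1] 141 [0.5289 0.1724] [0.5227 0.172 ]
wrist yellow [510.1  98.6] 11 [0.5884 0.1751] [0.58   0.1746]
```

View pics/c5.png

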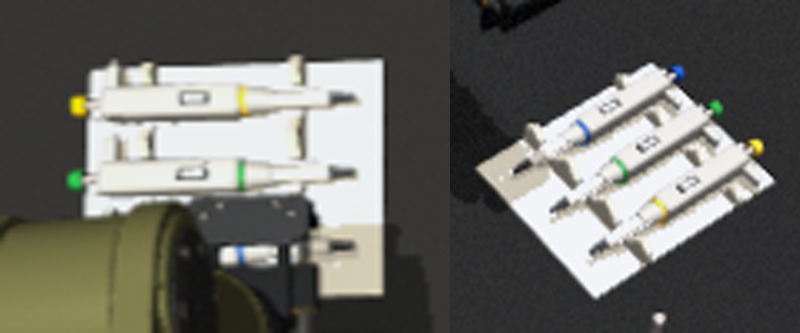

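The blue pipette lies parallel in the free place. Its button and ring are both within about 1.5 mm of the spots predicted from the green one. Next are the collar height and the lens pose, and I'll move towards the lens.

```bash
python3 -m creep '[[[0.6,-30,30,0,0,0,0.14],[0.6,-65,60,0,0,0,0.28],[0.6,-105,90,0,0,0,0.42],[0.6,-145,92,0,0,0,0.56],[0.6,-185,92,0,0,0,0.7]]]'
python3 - <<'E'
from m import *
def cam(n):
    p=ctrl.camera_params(n);return np.array(p['K']),np.array(p['pose'])
def tri(a,b):
    A=[];B=[]
    for n,uv in(('top',a),('scene',b)):
        K,P=cam(n);d=P[:3,:3]@np.linalg.inv(K)@np.array([*uv,1.]);d/=np.linalg.norm(d);M=np.eye(3)-np.outer(d,d);A.append(M);B.append(M@P[:3,3])
    X=np.linalg.solve(sum(A),sum(B));print([np.linalg.norm(A[i]@X-B[i]).round(4) for i in(0,1)]);return X
print('collar',tri((224.6,110.4),(336.9,237.7)).round(4))
print('redmark',tri((353.5,201.8),(178.4,251.1)).round(4))
# lens disc: grey interior darker than pad
for n,roi in(('top',(325,400,170,240)),('scene',(160,205,215,290))):
    K,P=cam(n);im=cv2.imread(f'pics/{n}0.png');g=cv2.cvtColor(im,cv2.COLOR_BGR2GRAY).astype(int)
    x0,x1,y0,y1=roi;q=g[y0:y1,x0:x1];print(n,'pad',np.median(q))
    m=(q<np.median(q)-7).astype('uint8')
    c=max(cv2.findContours(cv2.morphologyEx(m,cv2.MORPH_OPEN,cv2.getStructuringElement(2,(9,9))),0,1)[0],key=cv2.contourArea)
    (cx,cy),(a,b),_=cv2.fitEllipse(c);L=ray(K,P,(cx+x0,cy+y0),.009);print('lens',cx+x0,cy+y0,a,b,L.round(4))
    d=(q<90).astype('uint8');k,l,s,cc=cv2.connectedComponentsWithStats(d);i=1+np.argmax(s[1:,4])
    H=ray(K,P,cc[i]+[x0,y0],.014);print('dark handle',cc[i]+[x0,y0],H.round(4),'head',np.degrees(np.arctan2(*(L-H)[[1,0]])).round(2),'dist',np.linalg.norm((L-H)[:2]).round(4))
E
python3 plan.py .49 -.36 .16 -101
```

```text
time: 9.7
position: [0.476, -0.085, 0.1715]
tool_rot: [-2.811, -1.399, -0.003]
ft_force: [0.3, 0.0, -0.5]
grip_width: 0.601
[np.float64(0.0009), np.float64(0.0009)]
collar [0.7623 0.0062 0.1028]
[np.float64(0.0008), np.float64(0.0008)]
redmark [ 0.5037 -0.4009  0.0127]
top pad 239.0
lens 353.3551425933838 196.8880500793457 19.430633544921875 54.10719680786133 [ 0.5197 -0.4025  0.009 ]
dark handle [350.66911765 211.01470588] [ 0.4738 -0.3918  0.014 ] head -13.2 dist 0.0471
scene pad 244.0
lens 183.25984001159668 267.2171516418457 20.89996337890625 22.05912971496582 [ 0.559 -0.412  0.009]
dark handle [176.28  243.744] [ 0.4783 -0.3944  0.014 ] head -12.36 dist 0.0826
t 9.7 pos [ 0.476  -0.085   0.1715] jaw -37.07 tilt 0.14 g 0.601 F [ 0.3  0.  -0.5] q [ 0.72  0.02 -0.59  1.9   0.01  1.22 -0.53]
d mm [-211.   177.    10.9] r [-0.002 -0.002  1.116] rows>= 7.4
```

```bash
python3 -m creep '[[[0.6,-32,28,0,0,0,0.14],[0.6,-65,56,0,0,0,0.28],[0.6,-98,84,0,0,0,0.42],[0.6,-131,112,0,0,0,0.56],[0.6,-164,140,0,0,0,0.7]]]'; python3 plan.py .4935 -.397 .14 -103
```

```text
time: 10.2
position: [0.4893, -0.3009, 0.1718]
tool_rot: [-3.121, -0.349, -0.003]
ft_force: [1.1, 1.0, 0.3]
grip_width: 0.603
t 10.2 pos [ 0.4893 -0.3009  0.1718] jaw -77.22 tilt 0.11 g 0.603 F [1.1 1.  0.3] q [ 0.85  0.21 -0.4   1.7   0.09  1.24 -0.91]
d mm [-17.2  94.7  31.7] r [-0.001 -0.002  0.45 ] rows>= 3.0
```

```bash
python3 -m creep '[[[0.6,-6,32,10,0,0,0.15],[0.6,-12,64,20,0,0,0.3],[0.5,-17,94,30,0,0,0.45],[0.5,-17,95,32,0,0,0.45],[0.5,-17,95,32,0,0,0.45]]]'; python3 - <<'E'
from m import *
ctrl.get_image('top')
im,K,P=snap('wrist','w6.png');print(P.round(3)[:3,3])
for k,lo,hi in(('red',(0,150,80),(6,255,255)),):
  for c,a in blobs(im,lo,hi,15):print(k,c.round(1),a,ray(K,P,c,.018).round(4)[:2])
E
python3 plan.py .4935 -.397 .003 -103
```

```text
time: 10.7
position: [0.4935, -0.396, 0.1386]
tool_rot: [-3.12, 0.347, 0.0]
ft_force: [-0.1, 1.0, 0.6]
grip_width: 0.506
[ 0.561 -0.411  0.303]
red [263.3 176.3] 147 [ 0.502  -0.3992]
t 10.8 pos [ 0.4943 -0.3948  0.1396] jaw -102.57 tilt 0.11 g 0.506 F [-0.2  0.7  0.1] q [ 0.87  0.35 -0.29  1.59  0.1   1.21 -1.23]
d mm [ -0.4   2.6 136.6] r [-0.002 -0.001  0.008] rows>= 2.7
```

View pics/w6.png

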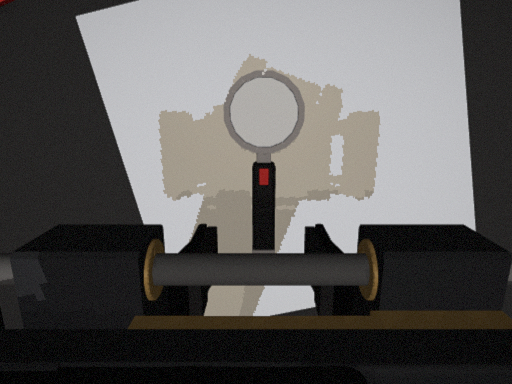

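The wrist view shows the lens centre at (264,112) and the handle running straight down at column 263.5, with its front end at (263.5,162), centred between the jaws.

```bash
python3 - <<'E'
from h import *
p=ctrl.camera_params('wrist');K,P=np.array(p['K']),np.array(p['pose'])
L=ray(K,P,(264.2,111.8),.009)[:2];F=ray(K,P,(263.5,161),.018)[:2];B=ray(K,P,(263.3,246),.018)[:2]
u=(L-F)/np.linalg.norm(L-F);v=(F-B)/np.linalg.norm(F-B)
print(L,F,B,np.linalg.norm(L-F),np.degrees(np.arctan2(u[1],u[0])),np.degrees(np.arctan2(v[1],v[0])),'grip',L-.067*u,F-.026*v)
E
python3 plan.py .4935 -.397 .003 -103
```

```text
[ 0.55383361 -0.41116084] [ 0.51493198 -0.40198076] [ 0.43994603 -0.38536767] 0.03997012600110412 -13.277860256001112 -12.492060803427183 grip [ 0.48862468 -0.39577271] [ 0.4895475  -0.39635685]
t 10.8 pos [ 0.4943 -0.3948  0.1396] jaw -102.57 tilt 0.11 g 0.506 F [-0.2  0.7  0.1] q [ 0.87  0.35 -0.29  1.59  0.1   1.21 -1.23]
d mm [ -0.4   2.6 136.6] r [-0.002 -0.001  0.008] rows>= 2.7
```

```bash
python3 plan.py .490 -.3965 .005 -102.9;python3 -m creep '[[[0.5,-4,1,35,0,0,0.006],[0.5,-4,1,70,0,0,0.006],[0.5,-4,1,100,0,0,0.006],[0.5,-4,1,115,0,0,0.006],[0.5,-4,1,122,0,0,0.006]]]' && python3 -m creep '[[[0.5,0,0,4,0,0,0],[0.5,0,0,8,0,0,0],[0.5,0,0,10,0,0,0],[0.5,0,0,10,0,0,0]]]'; python3 plan.py .490 -.3965 .005 -102.9
```

```text
t 10.8 pos [ 0.4943 -0.3948  0.1396] jaw -102.57 tilt 0.11 g 0.506 F [-0.2  0.7  0.1] q [ 0.87  0.35 -0.29  1.59  0.1   1.21 -1.23]
d mm [ -3.9   2.8 134.6] r [-0.002 -0.001  0.006] rows>= 2.7
time: 11.3
position: [0.4888, -0.3954, 0.0163]
tool_rot: [-3.12, 0.356, 0.001]
ft_force: [-0.1, -0.5, 0.1]
grip_width: 0.496
time: 11.7
position: [0.4889, -0.3974, 0.0077]
tool_rot: [3.12, -0.359, 0.001]
ft_force: [0.1, 0.2, 1.0]
grip_width: 0.501
t 11.7 pos [ 0.4889 -0.3974  0.0077] jaw -103.13 tilt 0.06 g 0.501 F [0.1 0.2 1. ] q [ 0.86  0.48 -0.27  1.71  0.15  0.98 -1.27]
d mm [ 0.9 -1.1  2.7] r [ 0.001 -0.001 -0.004] rows>= 0.1
```

```bash
python3 -m creep '[[[0.5,1,-1.1,2.7,0,0,-0.004],[0.5,1,-1.1,2.7,0,0,-0.004]]]' 15 && python3 -m creep '[[[0.3,0,0,0,0,0,0],[0.05,0,0,0,0,0,0],[0.05,0,0,0,0,0,0],[0.05,0,0,0,0,0,0],[0.05,0,0,0,0,0,0]]]' 25; python3 plan.py .490 -.3965 .125 -102.9
```

```text
time: 11.9
position: [0.49, -0.396, 0.0044]
tool_rot: [-3.122, 0.352, -0.0]
ft_force: [-0.9, -0.3, -0.2]
grip_width: 0.501
time: 12.4
position: [0.4898, -0.3964, 0.0044]
tool_rot: [3.121, -0.353, 0.0]
ft_force: [0.5, 0.1, 1.0]
grip_width: 0.229
t 12.4 pos [ 0.4898 -0.3964  0.0044] jaw -102.91 tilt 0.01 g 0.229 F [0.5 0.1 1. ] q [ 0.86  0.48 -0.27  1.71  0.15  0.97 -1.27]
d mm [ 3.000e-01  1.000e-01 -1.206e+02] r [ 0. -0. -0.] rows>= 2.4
```

```bash
python3 -m creep '[[[0.05,0,0,-12,0,0,0],[0.05,0,0,-35,0,0,0],[0.05,0,0,-70,0,0,0],[0.05,0,0,-105,0,0,0],[0.05,0,0,-120,0,0,0]]]'; python3 plan.py .49 -.16 .13 -50
```

```text
time: 12.9
position: [0.4916, -0.3974, 0.129]
tool_rot: [3.118, -0.352, 0.008]
ft_force: [0.4, 0.0, -1.8]
grip_width: 0.227
t 12.9 pos [ 0.4916 -0.3974  0.129 ] jaw -102.9 tilt 0.37 g 0.227 F [ 0.4  0.  -1.8] q [ 0.87  0.35 -0.29  1.61  0.11  1.19 -1.24]
d mm [ -54.5 -231.1   -2. ] r [ 0.005 -0.004 -0.923] rows>= 6.2
```

```bash
python3 -m creep '[[[0.05,-7,-30,0,0,0,-0.13],[0.05,-15,-65,0,0,0,-0.26],[0.05,-24,-103,0,0,0,-0.39],[0.05,-33,-140,0,0,0,-0.52],[0.05,-41,-177,0,0,0,-0.66]]]'; python3 plan.py .495 .026 .13 20
```

```text
time: 13.4
position: [0.4886, -0.2129, 0.1239]
tool_rot: [-3.066, -0.686, 0.001]
ft_force: [0.7, 0.2, -0.2]
grip_width: 0.226
t 13.4 pos [ 0.4886 -0.2129  0.1239] jaw -64.78 tilt 0.05 g 0.226 F [ 0.7  0.2 -0.2] q [ 0.8   0.18 -0.48  1.85  0.09  1.14 -0.84]
d mm [ 107.6 -213.4   -6.1] r [-1.00e-03  0.00e+00 -1.48e+00] rows>= 9.9
```

```bash
python3 -m creep '[[[0.05,10,-20,0,0,0,-0.14],[0.05,20,-40,-2,0,0,-0.29],[0.05,30,-60,-4,0,0,-0.44],[0.05,40,-80,-6,0,0,-0.58],[0.05,50,-100,-6,0,0,-0.73]]]';python3 plan.py .495 .026 .13 20
```

```text
time: 13.9
position: [0.4922, -0.1019, 0.1303]
tool_rot: [2.618, 1.736, -0.001]
ft_force: [0.3, 0.9, -1.0]
grip_width: 0.227
t 13.9 pos [ 0.4922 -0.1019  0.1303] jaw -22.92 tilt 0.02 g 0.227 F [ 0.3  0.9 -1. ] q [ 0.74  0.12 -0.62  1.91  0.08  1.14 -0.31]
d mm [118.8 -47.3   0.2] r [-0.     0.    -0.749] rows>= 5.0
```

```bash
python3 -m creep '[[[0.05,25,-9,0,0,0,-0.15],[0.05,50,-19,0,0,0,-0.3],[0.05,75,-29,0,0,0,-0.45],[0.05,100,-39,0,0,0,-0.6],[0.05,118,-47,0,0,0,-0.749]]]';python3 -m creep '[[[0.05,0,0,0,0,0,0],[0.05,0,0,0,0,0,0]]]';python3 - <<'E'
from m import *
for n in('wrist','top','scene'):
    im,K,P=snap(n,n+'8.png')
    if n=='wrist':print(K.tolist(),P.round(4).tolist())
w=cv2.imread('pics/wrist8.png');s=cv2.imread('pics/scene8.png');t=cv2.imread('pics/top8.png')
s=cv2.resize(s[110:260,260:385],(360,432));t=cv2.resize(t[95:225,150:265],(382,432))
cv2.imwrite('pics/c8.png',np.vstack([np.hstack([s,t])]))
E
python3 plan.py .495 .026 .098 20
```

```text
time: 14.4
position: [0.4954, 0.0262, 0.1301]
tool_rot: [-1.799, -2.575, 0.0]
ft_force: [0.6, -0.5, -1.1]
grip_width: 0.227
time: 14.6
position: [0.4957, 0.0237, 0.1301]
tool_rot: [-1.812, -2.566, 0.002]
ft_force: [0.0, -0.4, -0.8]
grip_width: 0.226
[[342.9678134831068, 0.0, 260.52696255312964], [0.0, 342.9678134831068, 193.36612131450698], [0.0, 0.0, 1.0]] [[0.9419, 0.325, 0.0846, 0.4719], [0.3358, -0.911, -0.2395, 0.0889], [-0.0008, 0.254, -0.9672, 0.2936], [0.0, 0.0, 0.0, 1.0]]
t 14.75 pos [0.4959 0.0226 0.1301] jaw 19.44 tilt 0.04 g 0.226 F [-0.  -0.7 -0.4] q [ 0.64  0.12 -0.78  1.92  0.09  1.14  0.17]
d mm [ 3.5  0.3 32.1] r [-0.001  0.    -0.01 ] rows>= 0.6
```

View pics/wrist8.png

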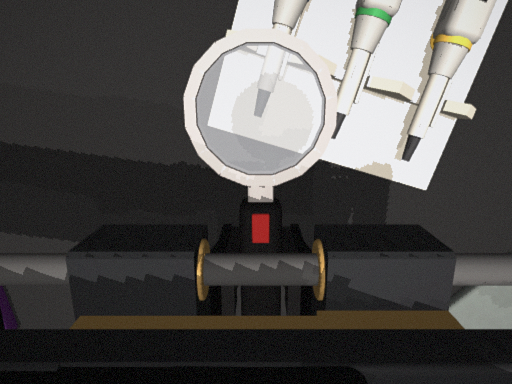

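View pics/c8.png

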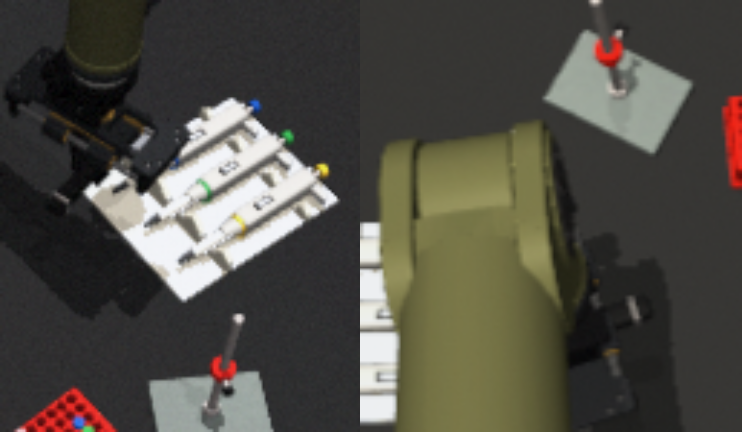

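The wrist camera is almost straight above the nozzle. It sees the nozzle at about (261,103), close to the middle of the lens ring at about (260,107). I'll fit the rim to get the lens centre and height.

```bash
cat > lens.py <<'E'
from m import *
def lens(f,K,P,zmid,c0=(261,107),show=None):
    im=cv2.imread(f);g=cv2.GaussianBlur(im,(3,3),0).max(2).astype(float)
    b=cv2.GaussianBlur(im,(3,3),0).astype(float)
    s=ctrl.get_state()
    pts=[]
    # predicted top-rim ellipse gives search band
    C=ray(K,P,c0,zmid+.005)
    for t in np.radians(np.arange(0,360,3)):
        if abs((np.degrees(t)-90+180)%360-180)<25: continue
        e0=proj(K,P,C+.033*np.array([np.cos(t),np.sin(t),0]));v=e0-c0;u=v/np.linalg.norm(v);n=np.linalg.norm(v)
        rs=np.arange(n-5,n+6.5,.5);pr=np.array([cv2.remap(b.astype('float32'),np.float32([[c0[0]+r*u[0]]]),np.float32([[c0[1]+r*u[1]]]),1)[0,0] for r in rs])
        gr=np.abs(pr[2:]-pr[:-2]).sum(1);k=gr.argmax()
        if gr[k]>60: pts.append(np.array(c0)+rs[k+1]*u)
    pts=np.float32(pts);keep=np.ones(len(pts),bool)
    for _ in range(4):
        E=cv2.fitEllipse(pts[keep]);(cx,cy),(a,bb),an=E
        q=(pts-[cx,cy])@np.array([[np.cos(np.radians(an)),-np.sin(np.radians(an))],[np.sin(np.radians(an)),np.cos(np.radians(an))]])
        keep=abs(np.hypot(q[:,0]/(a/2),q[:,1]/(bb/2))-1)*75<1.2
    def rad(z):
        w=np.array([ray(K,P,p,z)[:2] for p in pts[keep]]);(A,B,Cc),*_=np.linalg.lstsq(np.c_[2*w,np.ones(len(w))],(w**2).sum(1),rcond=None);return np.sqrt(Cc+A*A+B*B),(A,B)
    zs=np.linspace(zmid-.02,zmid+.03,201);r=np.array([rad(z)[0] for z in zs]);z=zs[abs(r-.033).argmin()]
    print('n',keep.sum(),len(pts),'ellipse',np.round(E[0],1),np.round(E[1],1),'r@zpred',rad(zmid+.005)[0].round(4),'top z',z.round(4),'mid',(z-.005).round(4),'centre',np.round(rad(z)[1],4))
    for p in pts[keep]:cv2.circle(im,tuple(int(round(x)) for x in p),1,(0,0,255),-1)
    m=(g<115)&(np.hypot(*(np.indices(g.shape)[::-1]-np.array(E[0])[:,None,None]))<45);m=m.astype('uint8')
    k,l,st,cc=cv2.connectedComponentsWithStats(m)
    for i in range(1,k):
        if 25<st[i][4]<3000: print('dark',cc[i].round(1),st[i].tolist(),ray(K,P,cc[i],.022).round(4)[:2])
    cv2.imwrite(f.replace('.png','_m.png'),im)
E
python3 - <<'E'
from lens import *
p=ctrl.camera_params('wrist');K,P=np.array(p['K']),np.array(p['pose'])
lens('pics/wrist8.png',K,P,.135)
lens('pics/wrist8.png',K,P,.138)
im=cv2.imread('pics/wrist8.png');print(im[100:125:4,235:290:6].max(2))
E
```

```text
n 59 78 ellipse [261.1 104.8] [155.6 163. ] r@zpred 0.0338 top z 0.1435 mid 0.1385 centre [0.4731 0.085 ]
n 64 78 ellipse [260.9 105.9] [155.4 160.3] r@zpred 0.033 top z 0.143 mid 0.138 centre [0.4731 0.0847]
[[236 223 223 225 172 163 226 226 228 227]
 [222 220 221 223 172 165 229 229 227 228]
 [223 221 223 225 171 222 229 229 227 230]
 [223 223 222 223 173 222 230 229 228 230]
 [224 222 224 223 176 229 229 229 228 228]
 [222 223 223 225 222 231 229 229 230 228]
 [225 222 222 224 221 228 228 226 230 228]]
```

```bash
python3 - <<'E'
from h import *
p=ctrl.camera_params('wrist');K,P=np.array(p['K']),np.array(p['pose'])
g=cv2.imread('pics/wrist8.png').max(2);m=np.zeros_like(g);s=np.s_[80:130,240:285];m[s]=((g[s]>140)&(g[s]<190))
k,l,st,cc=cv2.connectedComponentsWithStats(m)
for i in range(1,k):
    if st[i][4]>20:
        q=np.argwhere(l==i)[:,::-1];print(st[i],cc[i].round(1),cv2.minAreaRect(q.astype('float32')))
        e=q[q[:,1].argmax()];t=q[q[:,1].argmin()];print('end',e,ray(K,P,e,.022)[:2].round(4),'start',t,ray(K,P,t,.022)[:2].round(4),'mid',ray(K,P,cc[i],.022)[:2].round(4))
E
python3 plan.py .495 .026 .0958 20
```

```text
[254  89  17  28 285] [261.  101.7] ((261.0294494628906, 102.88235473632812), (12.611852645874023, 26.92145538330078), 14.03624439239502)
end [258 116] [0.4734 0.0782] start [258  89] [0.4668 0.097 ] mid [0.472 0.089]
t 14.75 pos [0.4959 0.0226 0.1301] jaw 19.44 tilt 0.04 g 0.226 F [-0.  -0.7 -0.4] q [ 0.64  0.12 -0.78  1.92  0.09  1.14  0.17]
d mm [ 3.5  0.3 34.3] r [-0.001  0.    -0.01 ] rows>= 0.7
```

```bash
python3 -m creep '[[[0.05,3.6,0,10,0,0,0],[0.05,3.6,0,20,0,0,0],[0.05,3.6,0,29,0,0,0],[0.05,3.6,0,34,0,0,0],[0.05,3.6,0,34.3,0,0,0]]]';python3 -m creep '[[[0.05,0,0,0,0,0,0],[0.05,0,0,0,0,0,0],[0.05,0,0,0,0,0,0]]]';python3 - <<'E'
from lens import *
im,K,P=snap('wrist','w9.png');print(P[:3,3].round(4))
lens('pics/w9.png',K,P,.1028)
im,K2,P2=snap('scene','s9.png');c=[b for b in blobs(im,(0,150,80),(6,255,255),20)];print([(x.round(1),a) for x,a in c if 320<x[0]<350])
w=cv2.imread('pics/w9_m.png')[0:250,100:420];s=im[110:270,260:400]
cv2.imwrite('pics/c9.png',np.hstack([cv2.resize(w,(450,352)),cv2.resize(s,(308,352))]))
E
python3 plan.py .4948 .026 .0958 19.5
```

```text
time: 15.25
position: [0.4939, 0.0275, 0.0948]
tool_rot: [-1.809, -2.566, 0.001]
ft_force: [0.2, -0.2, -1.2]
grip_width: 0.23
time: 15.55
position: [0.4951, 0.0276, 0.0964]
tool_rot: [1.809, 2.567, 0.0]
ft_force: [0.1, -0.4, -1.0]
grip_width: 0.221
[0.471  0.0926 0.2599]
n 61 74 ellipse [261.6 105.6] [156.6 161.1] r@zpred 0.0335 top z 0.1103 mid 0.1053 centre [0.4723 0.0899]
[(array([336.8, 237.8]), np.int32(51))]
t 15.65 pos [0.495  0.0275 0.0963] jaw 19.65 tilt 0.04 g 0.226 F [ 0.2 -0.4 -1. ] q [ 0.62  0.16 -0.78  1.96  0.13  1.07  0.13]
d mm [-1.4 -0.7  0.5] r [0.    0.    0.003] rows>= 0.0
```

View pics/c9.png

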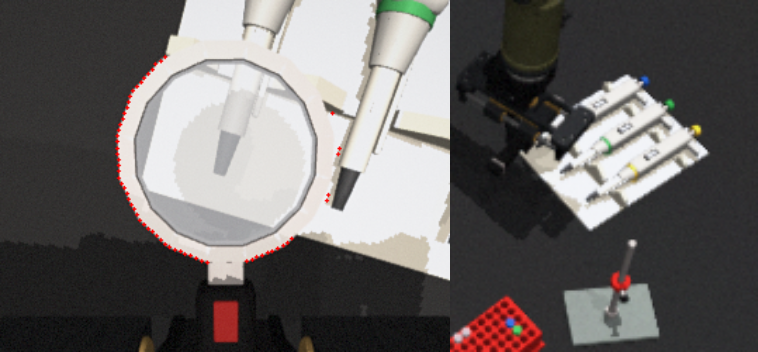

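The nozzle sits in the lens middle. In the crop, the ring centre is at (225,152) and the nozzle middle at (226,153). After parallax the lens is about 1.3 mm too far in +y. The rim width gives a mid-plane height of about 102.5 mm, against 102.8 mm for the collar. I'll make that final 1 mm correction and let it settle.

```bash
python3 -m creep '[[[0.05,-1.1,-0.6,0.4,0,0,0],[0.05,-1.1,-0.6,0.4,0,0,0],[0.05,-1.1,-0.6,0.4,0,0,0],[0.05,-1.1,-0.6,0.4,0,0,0],[0.05,-1.1,-0.6,0.4,0,0,0]]]';python3 -m creep '[[[0.05,0,0,0,0,0,0],[0.05,0,0,0,0,0,0],[0.05,0,0,0,0,0,0],[0.05,0,0,0,0,0,0],[0.05,0,0,0,0,0,0]]]'; python3 plan.py .4948 .026 .0958 19.5; python3 - <<'E'
from h import *
im,K,P=snap('wrist','w10.png')
# glass: inner dark ring -> fit via Hough near centre
g=cv2.cvtColor(im,cv2.COLOR_BGR2GRAY)
c=cv2.HoughCircles(g[:200],cv2.HOUGH_GRADIENT,1,200,param1=80,param2=15,minRadius=60,maxRadius=82);print(c)
u=c[0,0,:2];print('lens',ray(K,P,u,.105).round(4))
m=np.zeros_like(g);s=np.s_[80:135,240:285];b=im.max(2)[s];m[s]=(b>140)&(b<190)
k,l,st,cc=cv2.connectedComponentsWithStats(m);i=1+st[1:,4].argmax();r=cv2.minAreaRect(np.argwhere(l==i)[:,::-1].astype('float32'));print('noz',st[i],r,ray(K,P,r[0],.022).round(4))
E
```

```text
time: 16.15
position: [0.4945, 0.0264, 0.0956]
tool_rot: [-1.81, -2.568, 0.0]
ft_force: [-0.3, 0.2, -1.0]
grip_width: 0.225
time: 16.65
position: [0.4946, 0.0263, 0.0956]
tool_rot: [1.81, 2.568, -0.0]
ft_force: [-0.6, 0.8, -1.2]
grip_width: 0.233
t 16.65 pos [0.4946 0.0263 0.0956] jaw 19.65 tilt 0.01 g 0.233 F [-0.6  0.8 -1.2] q [ 0.62  0.16 -0.78  1.96  0.13  1.07  0.13]
d mm [-0.4  0.1 -0.2] r [-0.     0.     0.003] rows>= 0.0
[[[260.5 107.5  66.4]]]
lens [0.4712 0.0898 0.105 ]
noz [253  91  20  33 373] ((260.5000305175781, 107.00000762939453), (14.862703323364258, 30.674091339111328), 18.43494987487793) [0.4713 0.0892 0.022 ]
```

```bash
python3 -c "
from bench import ctrl
print(ctrl.close_job())"
```

```text
the job is handed in; nothing more can be done
None
```

The blue pipette is in the tray's free place, and I handed in at about 16.7 s with the arm still holding the reading lens above its nozzle.

**Pipette:** I lowered it until it touched (about 11 N at the wrist), then released it. Afterwards its button and ring were within about 1.5 mm of the line set by the other two pipettes.

**Lens, last checks:**
- **Centring:** the lens centre and the nozzle agreed to about 1 mm in the horizontal plane.
- **Height:** the collar measured 102.8 mm. The lens middle came out at about 102–104 mm depending on the method. The rim fit from the wrist camera gave up to 2 mm more than the estimate from the grip, because I never measured the pad's thickness and part of the rim edge was hard to pick out.
- **Level:** the tool was vertical to within 0.1°. I did not measure the lens's own tilt in the grip separately.
- **Clearance:** the wrist force was about 1 N, roughly the lens's weight, so nothing else was being touched.

**Other objects:** the yellow and green pipettes and the collar were at the same pixels as before. I did not re-measure the tube rack and the bottle, but the arm did not go near them.

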